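Wedge the tube up to its height mark

ROBOT

A 6-joint arm with a two-finger parallel gripper is mounted at the origin on the work surface. World frame = base frame: x ahead of the robot, y to its left, z up, the work surface at z = 0. Lengths are in mm, angles in rad, forces in N, time in s.
With the tool pointing down it reaches from about 300 to 775 mm from the base axis. Payload 14.6 kg.
Tool frame: the origin (TCP) lies on the centre line of the jaws, within the pads' length; the fingertips stand 19 mm ahead of it and the grasp point (between the pads) is the TCP (bot.tip_reach is the distance from the TCP to the fingertips, in mm); y points along the fingers, x is the direction in which the jaws open and shut, and the axes are right-handed (so a half turn about y gives the same grasp; the last joint's range is limited). The gripper opens to 85 mm and grips with 20 to 120 N. Pads are 22 mm wide; open, the fingers measure 114 mm over their backs; the gripper's body (76 mm by 85 mm) begins 54 mm behind the grasp point. The pads swing forward as they close: fully open they stand 13 mm farther back than shut.
Start: joints at [-0.067, 0.3, 1.521, -0, 1.321, -0.067], TCP at [549.991, -0.002, 250.281] pointing down, gripper open.
Joint ranges: [-3.03, 3.03], [-0.79, 2.21], [0.23, 2.52], [-1.04, 4.18], [0, 3.07], [-2.55, 2.55]. Speed limits (rad/s): [2.22, 2.22, 2.57, 3.14, 3.14, 3.14].

INTERFACE

Orientations are given as a unit quaternion [w, x, y, z].
In Python, from rig import bot gives the robot as it stands. Calls block until the motion is done:
- bot.move_to(position, orientation): joint-space move of the TCP to a pose.
- bot.servo_line(position, attitude=None, speed=150, until_force=None): straight line of the TCP; attitude=None keeps the orientation; speed is the mean speed in mm/s. With until_force (N) it stops when the force on the tool has changed by that much, and returns True; else False.
- bot.move_joints(angles): joint-space move.
- bot.move_gripper(opening, grip_force=None): finger opening in mm; grip_force is the grip in N (None keeps the last); returns when the fingers have stopped.
- bot.dwell(seconds).
- bot.ik(position, orientation): joint angles nearest the present ones, or None.
- bot.read_state(): the state.
- bot.read_camera(name): name is "scene" or "side" or "wrist"; returns a dict with "image" (400x640x3 uint8, blue, green, red), "depth" (400x640 float32, mm along the optical axis (not along the pixel's ray), 0 where there is no reading), "fovy" (degrees; the focal length in pixels is half the picture's height over the tangent of half this angle, whatever the lens; pixels are square), "cx", "cy" (the principal point, pixels), "eye" and "attitude" of the camera in the world; the wrist camera has in their place "mount" (4x4, takes a point from camera to tool coordinates, whose origin is the TCP and whose axes are the tool frame's). Camera axes: x right, y down, z forward; pixel columns grow to the right and rows downward; lengths in mm; the calibration is good to about 2 mm. A picture is of the moment at which its call begins: read the wrist's pose just before it.
A pose or a line that the arm cannot do raises bot.MotionError and nothing moves.
- bot.finish_job(): hands the job in, once; it reports no verdict.
The state is a dict: "clock": time; "joint_positions": joint angles; "qvel": joint speeds; "effort": joint torques, N m; "ee_pos": TCP position; "tool_rot": TCP orientation; "ft_force": force on the tool from outside, world axes, zero at the start; "moment": the same for the moment, N m; "grip_width": finger opening in mm.
Only numpy, scipy, OpenCV 4.12 (cv2) and the standard library are available. Lean on these libraries where they do the work, as an engineer would, in place of code of your own. Each camera call takes 0.05 s, during which the arm holds its last target.

TASK

Raise the free end of the hinged aluminium tube to the red height mark by sliding the orange wedge, thin end first, under the tube's round shoe. A hair past the mark the tube meets a rubber stop: push the wedge on by feel until the tube is snugly tightened against that stop (the wedge has become two to three times as hard to push as while it was lifting the tube), but do not force it, then let go and leave the wedge there. Touch nothing but the wedge and leave the other things on the bench where they are.

Things in the scene. Friction and masses are not known exactly. Their poses are not given: they have to be found in the camera images.
- wedge_grip (a point): Centre of the black grip block of the loose orange wedge (0.25 kg), 53 mm above the wedge's flat underside, on its thick end. Block: 20 mm long (x), 24 wide (y), from 33 to 73 mm up. Wedge x points level from thick to thin end, z up; 160 mm long, 34 wide. Its thin edge lies 145 mm in +x of this point, its back face 15 mm in -x. Smooth nylon, friction about 0.35: it stays where pushed.
- wedge_tip (a point): Middle of the wedge's thin edge, at its underside; axes of the wedge. The edge is 4 mm thick; from it the top rises evenly by 22 mm per 100 mm for 130 mm, to 32.6 mm, then is level to the back.
- jig: Fixed jig. Origin: on the bench right under the tube's shoe. x: the way the wedge slides in (roughly away from the robot); y: along the tube to its blue pivot bracket at y = 300 mm; z up. White post (22 x 14, 86 mm high) at y = -60 to -46 on a foot out to y = -90. Wooden rest under the tube at y = 125 to 155. The bench is free at y = -45 to 30 from 150 mm before to 80 mm behind the tube.
- mark (a point): Red height mark on the jig's white post, 48 mm above the bench, fixed, axes as the jig. Over it a yellow lug with a rubber stop reaches over the tube's end. With the pointer level with the mark the tube (30 x 30 mm) is horizontal; 1 to 2 mm higher it meets the stop, which hardly yields.
- pointer (a point): Red line at mid-height of the tube's free end face, moving with the tube; about 10 mm below the mark at rest. 32 mm along the tube from here hangs the shoe, a round bar (radius 6, 32 mm long) on an adjusting screw that is set differently each time and not measured: its underside is 8 to 14 mm above the bench at rest. The tube bears on the wedge with 3 to 5 N while lifted; snug is 10 to 15 N, over 22 N forced.
- square: Blue and steel try square, 160 x 115 x 12 mm, lying behind the tube; leave alone.
- offcut: Square aluminium tube offcut, 100 x 30 x 30 mm, lying on the bench; leave alone.
- blade: Circular saw blade, 140 mm across, 4 mm thick, lying flat; leave alone.
- screwdriver: Screwdriver lying on the bench; leave alone.
- hammer: Hammer lying on the bench; leave alone.
- shim_block: Dark steel block, 80 x 32 x 20 mm, lying on the bench; not a wedge; leave alone.

How it is judged:
By the outcome, as a careful person would: the job done as asked, in the order asked, and still so for the second after the job is handed in, with the robot touching nothing.
It also fails if it takes over 64 s, if anything falls off the work surface, if the arm or the gripper's body presses on something with over 40 N, if the wrist force passes 120 N, or if a joint passes its speed limit or range.

## Working session

There is one attempt and no reset: what is moved stays moved. The work goes in short steps, each a Python script; the robot and the scene stay as the last script left them, time stands still between calls to the robot, and variables do not carry over. Pictures are saved under pics/ and viewed, and the job is handed in when it is done.

```bash
ls; mkdir -p pics; cat > h.py <<'E'
import numpy as np, cv2
from rig import bot
from scipy.spatial.transform import Rotation as R
def rot(q): return R.from_quat([q[1],q[2],q[3],q[0]]).as_matrix()
def cam(n):
    s=bot.read_state(); c=bot.read_camera(n)
    if 'mount' in c:
        T=np.eye(4);T[:3,:3]=rot(s['tool_rot']);T[:3,3]=s['ee_pos'];M=T@np.array(c['mount']);c['Rm']=M[:3,:3];c['e']=M[:3,3]
    else:
        a=np.array(c['attitude']); c['Rm']=a if a.shape==(3,3) else rot(a); c['e']=np.array(c['eye'])
    c['f']=200/np.tan(np.radians(c['fovy'])/2)
    return c
def ray(c,u,v): 
    d=c['Rm']@np.array([(u-c['cx'])/c['f'],(v-c['cy'])/c['f'],1.]); return d
def onz(c,u,v,z):
    d=ray(c,u,v); return c['e']+d*(z-c['e'][2])/d[2]
def proj(c,p):
    q=c['Rm'].T@(np.array(p)-c['e']); return c['cx']+c['f']*q[0]/q[2], c['cy']+c['f']*q[1]/q[2]
def cloud(c):
    v,u=np.mgrid[0:400,0:640]; D=c['depth']
    P=np.stack([(u-c['cx'])/c['f']*D,(v-c['cy'])/c['f']*D,D],-1)
    return P@c['Rm'].T+c['e']
E
python3 - <<'E'
from h import *
for n in ['scene','side','wrist']:
    c=cam(n); cv2.imwrite(f'pics/{n}0.png',c['image']); print(n,c['e'],c['f'],c['cx'],c['cy'],c['Rm'][:,2])
s=bot.read_state();print(s)
E
```

```text
pics
scene [1098.45628053  292.84566706  797.52324045] 391.15474702281404 317.41611287535346 206.27036037366295 [-0.5277625  -0.37613211 -0.76157165]
side [262.10789491 625.38260607 972.14850167] 432.39421373212065 321.2185475313763 202.8915565575828 [ 0.27843516 -0.59260237 -0.75584144]
wrist [550.61972926  66.37802158 372.95700443] 305.9217249160228 311.1867440940232 196.9682378152228 [-6.46081681e-04 -2.62547293e-01 -9.64918909e-01]
{'clock': 0.15, 'joint_positions': array([-6.66215420e-02,  3.00335379e-01,  1.52141165e+00,  2.10356924e-05,
        1.32070088e+00, -6.65909807e-02]), 'qvel': array([-0.00028841, -0.00136822, -0.0013362 ,  0.00040738, -0.00058629,
       -0.00042261]), 'effort': array([ 1.15317634e-03, -5.43663168e+01, -3.61884356e+01, -9.07762978e-05,
        3.16729136e-03,  4.75633647e-05]), 'ee_pos': array([ 5.49848605e+02, -6.80521543e-05,  2.49867442e+02]), 'tool_rot': array([ 7.07134031e-01, -7.07079402e-01,  3.13875528e-04,  2.88577895e-04]), 'ft_force': array([ 0.25628315,  0.2677376 , -0.37289355]), 'moment': array([ 0.07978493,  0.03006498, -0.01134096]), 'grip_width': 85.24340937435474}
```

View pics/scene0.png

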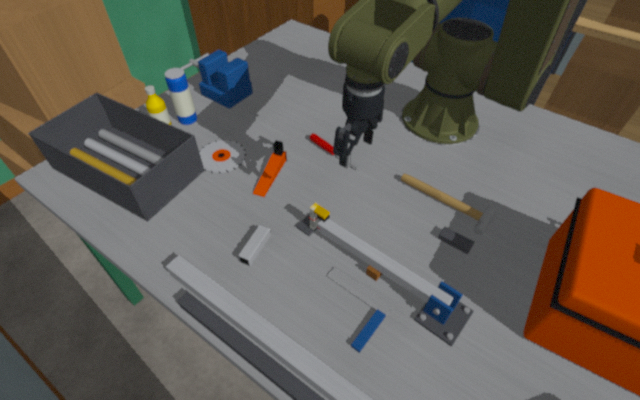

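View pics/side0.png

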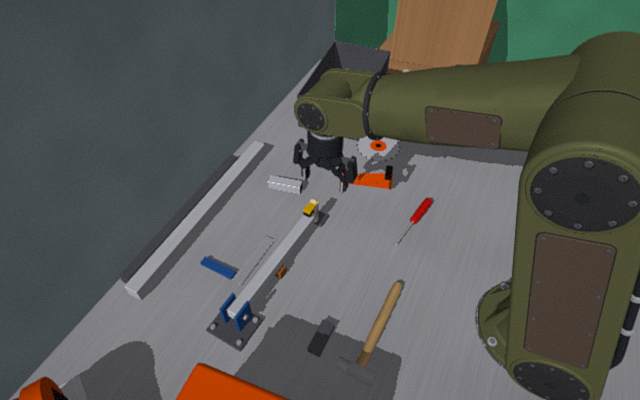

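View pics/wrist0.png

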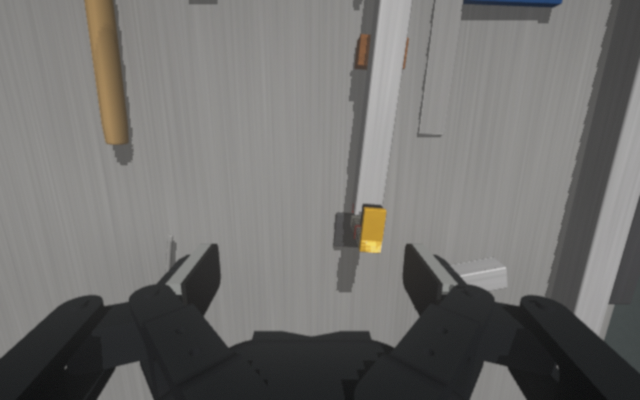

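The scene view shows the wedge at about (270,172), with its grip at (278,148), to the robot's right. The tube runs from its pivot at (440,300) to its free end with the yellow lug at (320,212). Next I'll get coarse positions.

```bash
python3 - <<'E'
from h import *
c=cam('scene');im=c['image'];P=cloud(c)
for n,(u,v) in dict(grip=(278,146),thin=(261,190),lug=(320,211),pivot=(440,300),tubemid=(380,255),rest=(374,272),post=(311,222),driver=(320,143),blade=(221,156),offcut=(255,245)).items(): print(n,P[v,u].round(0))
hsv=cv2.cvtColor(im,cv2.COLOR_BGR2HSV)
m=((hsv[...,0]<14)&(hsv[...,1]>180)&(hsv[...,2]>120)).astype(np.uint8)
m[:, :248]=0; m[:,292:]=0; m[:140]=0;m[200:]=0
Q=P[m>0]; print(len(Q),Q.min(0),Q.max(0)); xy=Q[:,:2]; mu=xy.mean(0);print(mu,np.linalg.svd(xy-mu,full_matrices=False)[2][0])
E
```

```text
grip [ 479. -288.   67.]
thin [ 597. -256.    8.]
lug [614. -45.  86.]
pivot [651. 282.  78.]
tubemid [618. 125.  58.]
rest [647. 131.  30.]
post [620. -67.  34.]
driver [ 350. -235.   17.]
blade [ 562. -445.    4.]
offcut [ 754. -131.   33.]
593 [ 459.32275734 -330.3011651     2.28257569] [1098.45628053  292.84566706  797.52324045]
[ 542.79713854 -269.47227844] [0.84929894 0.52791222]
```

```bash
python3 - <<'E'
from h import *
q=bot.read_state()['tool_rot']
q=[.70710678,-.70710678,0,0]
for n,p in [('j',[615,-111,250]),('w',[535,-338,250])]:
    bot.move_to(p,q); c=cam('wrist'); cv2.imwrite(f'pics/{n}1.png',c['image'])
    np.savez(f'{n}1.npz',image=c['image'],depth=c['depth'],Rm=c['Rm'],e=c['e'],f=c['f'],cx=c['cx'],cy=c['cy'])
print(bot.read_state()['clock'],bot.read_state()['ft_force'])
c=cam('scene');cv2.imwrite('pics/s1.png',cv2.resize(c['image'][120:320,220:500],(784,560)))
E
```

```text
1.825 [0.61244637 0.25634922 0.62680494]
```

View pics/j1.png

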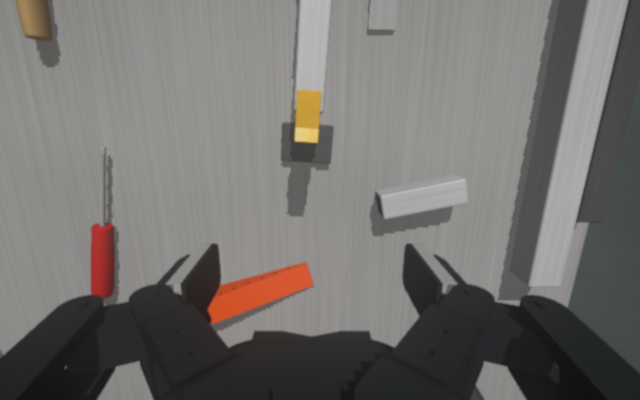

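View pics/w1.png

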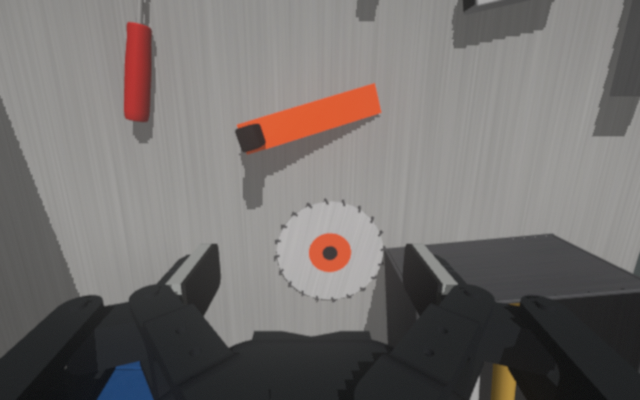

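View pics/s1.png

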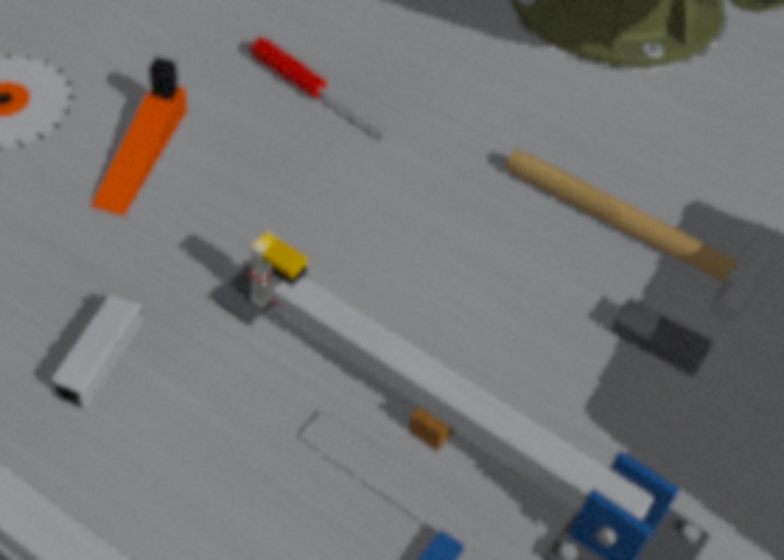

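The wrist view w1 shows the wedge, with its grip block top at about (251,137) and its thin end at about (378,98). View j1 shows the jig foot at (307,145), the lug at (308,115) and the tube running up the image. The path between them is clear.

```bash
python3 - <<'E'
from h import *
def ld(n):
    z=np.load(n+'1.npz'); return {k:(z[k] if z[k].ndim else float(z[k])) for k in z.files}
w=ld('w');P=cloud(w);hsv=cv2.cvtColor(w['image'],cv2.COLOR_BGR2HSV)
m=((hsv[...,0]<14)&(hsv[...,1]>150)&(hsv[...,2]>90)).astype(np.uint8); m[180:]=0
g=((hsv[...,2]<75)).astype(np.uint8); g[:115]=0;g[155:]=0;g[:,:232]=0;g[:,272:]=0
# grip top by depth
top=(P[...,2]>66)&(P[...,2]<80);top[180:]=False;top[:,:220]=False;top[:,290:]=False
print('grip top',top.sum(),P[top].mean(0),P[top].min(0),P[top].max(0))
pts=P[top][:,:2].astype(np.float32);print(cv2.minAreaRect(pts))
Q=P[(m>0)&(P[...,2]<45)&(P[...,2]>-5)]
# wedge direction: top surface points
r=cv2.minAreaRect(Q[:,:2].astype(np.float32));print('wedge rect',r,cv2.boxPoints(r))
# plane fit of sloped face
# contour corners of thin edge -> z=4
cs,_=cv2.findContours(m,cv2.RETR_EXTERNAL,cv2.CHAIN_APPROX_NONE);k=max(cs,key=cv2.contourArea)
ap=cv2.approxPolyDP(k,3,True)[:,0];print(ap.tolist())
for u,v in ap: print((u,v),P[v,u].round(1),onz(w,u,v,4).round(1),onz(w,u,v,0).round(1))
j=ld('j');P=cloud(j)
# tube top
t=(P[...,2]>45)&(P[...,2]<70)&(P[...,0]>570)&(P[...,0]<680)&(P[...,1]>-45)
A=P[t];print('tube',t.sum(),A.min(0),A.max(0))
hsv=cv2.cvtColor(j['image'],cv2.COLOR_BGR2HSV)
y=(hsv[...,0]>15)&(hsv[...,0]<35)&(hsv[...,1]>150);y[:80]=0;y[160:]=0;y[:,:270]=0;y[:,340:]=0
A=P[y&(P[...,2]>75)];print('lug',A.min(0),A.max(0),cv2.minAreaRect(A[:,:2].astype(np.float32)))
f=(hsv[...,2]<85).astype(np.uint8);f[:118]=0;f[168:]=0;f[:,:275]=0;f[:,340:]=0
for u,v in [(282,124),(282,162),(330,164),(332,126)]: print('foot',onz(j,u,v,3).round(1),P[v,u].round(1))
cv2.imwrite('pics/j1c.png',cv2.resize(j['image'][0:220,240:400],None,fx=3,fy=2.7,interpolation=cv2.INTER_CUBIC)[:600])
c=cam('scene');P=cloud(c)
# tube axis from scene: bins in y
for yy in range(-30,240,30):
    s=(P[...,2]>48)&(P[...,2]<68)&(abs(P[...,1]-yy)<8)&(P[...,0]>570)&(P[...,0]<680)
    B=P[s]; 
    if len(B): print(yy,len(B),B[:,0].min().round(1),B[:,0].max().round(1),np.median(B[:,2]).round(1))
E
```

```text
grip top 508 [ 475.09841746 -292.56811502   71.57684828] [ 462.40044475 -305.95051434   66.473863  ] [ 486.24550487 -279.85599888   73.79005975]
((474.5231018066406, -292.8858642578125), (20.042247772216797, 23.90407943725586), 16.69784927368164)
wedge rect ((472.98675537109375, -260.04583740234375), (103.2259292602539, 282.99700927734375), 77.15418243408203) [[ 323.5547  -278.90793]
 [ 599.4688  -341.82614]
 [ 622.4188  -241.18375]
 [ 346.5047  -178.26553]]
[[374, 85], [239, 124], [241, 127], [258, 123], [265, 139], [263, 146], [248, 152], [379, 112]]
(np.int32(374), np.int32(85)) [ 608.  -238.6    3.7] [ 607.9 -238.7    4. ] [ 608.7 -238.3    0. ]
(np.int32(239), np.int32(124)) [ 458.2 -281.1   32.7] [ 451.7 -282.     4. ] [ 450.8 -282.2    0. ]
(np.int32(241), np.int32(127)) [ 468.6 -282.7   70.4] [ 453.8 -285.5    4. ] [ 452.9 -285.6    0. ]
(np.int32(258), np.int32(123)) [ 480.1 -279.8   39.7] [ 474.  -280.9    4. ] [ 473.4 -281.     0. ]
(np.int32(265), np.int32(139)) [ 486.1 -297.    34.4] [ 481.6 -299.4    4. ] [ 481.  -299.7    0. ]
(np.int32(263), np.int32(146)) [ 483.2 -30
[... 265 characters left out ...]
37 [598.20680188 -43.31185683  49.64392112] [634.03890823  55.84788723  57.84196321]
lug [600.68832556 -57.71300011  82.89931915] [622.65268526 -25.46767559 372.59219656] ((612.6043701171875, -41.271827697753906), (31.788225173950195, 21.199127197265625), 84.70939636230469)
foot [581.2 -56.6   3. ] [580.8 -56.7  -1.4]
foot [ 580.  -101.5    3. ] [ 5.797e+02 -1.020e+02 -5.000e-01]
foot [ 638.4 -104.     3. ] [ 6.386e+02 -1.046e+02 -5.000e-01]
foot [640. -59.   3.] [639.8 -58.8   6.7]
-30 62 598.1 627.6 53.4
0 70 600.2 631.5 54.4
30 76 601.2 633.4 55.1
60 85 603.7 635.6 55.8
90 87 607.0 637.4 57.5
120 90 607.8 638.3 57.9
150 95 609.1 640.7 58.5
180 107 611.8 644.5 59.2
210 111 611.8 645.6 60.1
```

View pics/j1c.png

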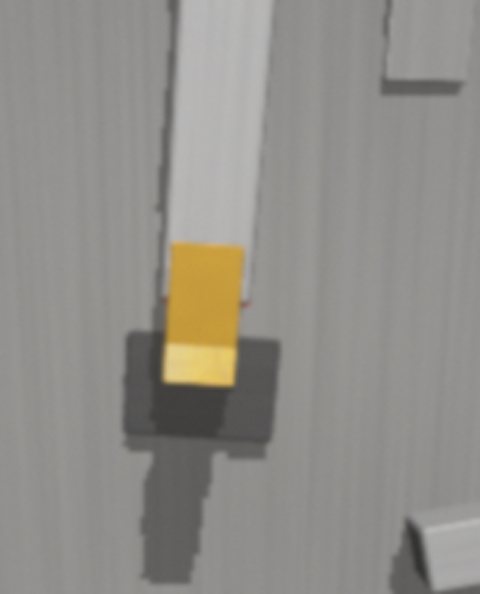

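```bash
python3 - <<'E'
from h import *
def ld(n):
    z=np.load(n+'1.npz'); return {k:(z[k] if z[k].ndim else float(z[k])) for k in z.files}
j=ld('j');P=cloud(j)
print('hammer end',onz(j,35,38,25),'driver tip',P[150,104],P[290,103])
t=(P[...,2]>45)&(P[...,2]<70)&(P[...,0]>570)&(P[...,0]<680)&(P[...,1]>-20)
v,u=np.nonzero(t); rows=[]
for r in np.unique(v):
    x=P[r,u[v==r]]; rows.append([x[:,1].mean(),x[0,0],x[-1,0],x[:,2].mean()])
rows=np.array(rows)
a=np.polyfit(rows[:,0],rows[:,1],1);b=np.polyfit(rows[:,0],rows[:,2],1);print(a,b,len(rows))
print('tube z',np.polyfit(rows[:,0],rows[:,3],1))
im=j['image'].astype(int); red=(im[...,2]-im[...,1]>40)&(im[...,2]-im[...,0]>40); red[:95]=0;red[125:]=0;red[:,:280]=0;red[:,340:]=0
vv,uu=np.nonzero(red);print([(a,b) for a,b in zip(uu,vv)])
for a,b in zip(uu,vv): print(onz(j,a,b,38).round(1),P[b,a].round(1))
E
```

```text
hammer end [330.54489506  30.74329441  25.        ] driver tip [373.57359313 -85.59645481  13.64136915] [ 346.02946897 -264.70857505   22.47084765]
[6.95582543e-02 6.01104054e+02] [7.07886190e-02 6.30152965e+02] 88
tube z [3.00606049e-02 5.36052749e+01]
[(np.int64(298), np.int64(95)), (np.int64(299), np.int64(95)), (np.int64(300), np.int64(95)), (np.int64(301), np.int64(95)), (np.int64(302), np.int64(95)), (np.int64(303), np.int64(95)), (np.int64(304), np.int64(95)), (np.int64(305), np.int64(95)), (np.int64(306), np.int64(95)), (np.int64(307), np.int64(95)), (np.int64(308), np.int64(95)), (np.int64(309), np.int64(95)), (np.int64(310), np.int64(95)), (np.int64(311), np.int64(95)), (np.int64(312), np.int64(95)), (np.int64(313), np.int64(95)), (np.int64(314), np.int64(95)), (np.int64(315), np.int64(95)), (np.int64(316), np.int64(95)), (np.int64(317), np.int64(95)), (np.int64(318), np.int64(95)), (np.int64(319), np.int64(95)), (np.int64(298), np.int64(96)), (np.int64(299), np.int64(96)), (np.int64(300), np.int64(96)), (np.int64(301), np.int64(96)), (np.int64(302), np.int64(96)), (np.int6
[... 28228 characters left out ...]
 [605.4 -54.1  85.2]
[604.7 -55.5  38. ] [606.3 -54.   86. ]
[605.8 -55.5  38. ] [607.2 -54.   85.6]
[606.8 -55.5  38. ] [608.1 -54.1  84.5]
[607.9 -55.5  38. ] [609.  -54.   85.6]
[609.  -55.5  38. ] [609.9 -54.1  84.6]
[610.  -55.5  38. ] [610.9 -54.   86.1]
[611.1 -55.5  38. ] [611.8 -54.   85.7]
[612.2 -55.5  38. ] [612.7 -54.1  85.3]
[613.2 -55.5  38. ] [613.6 -54.   85.7]
[614.3 -55.5  38. ] [614.5 -54.1  85.1]
[615.4 -55.5  38. ] [615.4 -54.1  84.9]
[616.4 -55.5  38. ] [616.3 -54.   85.8]
[617.5 -55.5  38. ] [617.2 -54.   86.2]
[618.5 -55.5  38. ] [618.1 -54.   86.3]
[619.6 -55.5  38. ] [619.1 -54.1  85.3]
[620.7 -55.5  38. ] [620.  -54.1  84.7]
[621.7 -55.6  38. ] [620.9 -54.1  85.6]
```

```bash
cat >> h.py <<'E'
def qd(yaw_deg): # tool y down, tool x = wedge -y (camera ahead in wedge +x)
    a=np.radians(yaw_deg-90); x=[np.cos(a),np.sin(a),0]; y=[0,0,-1]; z=np.cross(x,y)
    q=R.from_matrix(np.array([x,y,z]).T).as_quat(); return [q[3],q[0],q[1],q[2]]
JO=np.array([614.9,-12.]); YJ=-4.0
def jw(x,y=0):
    t=np.radians(YJ); return JO+x*np.array([np.cos(t),np.sin(t)])+y*np.array([-np.sin(t),np.cos(t)])
def st(l=''):
    s=bot.read_state(); print(l,round(s['clock'],2),s['ee_pos'].round(2),s['ft_force'].round(2),s['moment'].round(2),round(s['grip_width'],1))
    return s
E
python3 - <<'E'
from h import *
q=qd(16.2)
print(bot.ik([474.6,-292.8,58],q),bot.ik([420,0,58],qd(YJ)))
bot.move_to([474.6,-292.8,150],q)
bot.move_gripper(50)
st('above'); bot.servo_line([474.6,-292.8,58],speed=120,until_force=8); st('down')
bot.move_gripper(15,grip_force=45); st('grip')
c=cam('side');cv2.imwrite('pics/g2.png',cv2.resize(c['image'][80:280,200:480],(784,560)))
E
```

```text
[-6.18462184e-01  5.48768846e-01  1.65982623e+00 -4.44089210e-16
  9.32997577e-01  6.69590804e-01] [-8.72535278e-02  3.04198374e-01  2.04084626e+00 -4.44089210e-16
  7.96548016e-01  1.55335597e+00]
above 3.54 [ 474.62 -292.83  150.03] [ 0.62 -0.22  0.01] [0.05 0.   0.  ] 50.0
down 4.46 [ 474.94 -293.03   58.71] [-1.23  1.15 -0.7 ] [ 0.   -0.01  0.04] 50.0
grip 4.81 [ 474.92 -293.03   58.82] [-2.1   1.08  6.13] [0.16 0.17 0.01] 23.4
```

View pics/g2.png

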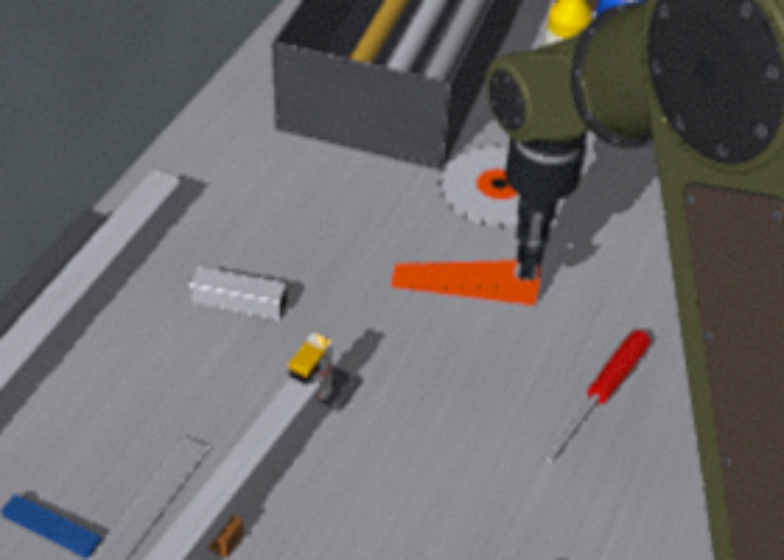

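```bash
python3 - <<'E'
from h import *
z0=bot.read_state()['ee_pos'][2]
p=bot.read_state()['ee_pos']
bot.servo_line([p[0],p[1],z0+15],speed=80); st('lift')
bot.servo_line([425,-290,z0+15],qd(10)); 
bot.servo_line([422,-140,z0+15],qd(3)) 
bot.servo_line([420,0,z0+15],qd(YJ)); st('x')
x,y=jw(-170); bot.servo_line([x,y,z0+15],qd(YJ),speed=80); bot.dwell(.2); st('pre')
r=bot.servo_line([x,y,z0-3],speed=25,until_force=5); print(r); st('set')
bot.move_gripper(40); bot.dwell(.2); st('open')
c=cam('wrist');cv2.imwrite('pics/p3.png',c['image'])
c=cam('scene');cv2.imwrite('pics/s3.png',cv2.resize(c['image'][120:320,220:500],(784,560)))
E
```

```text
lift 5.21 [ 475.08 -293.1    74.37] [-0.55 -0.83 -3.31] [-0.06  0.1  -0.02] 23.3
x 7.92 [420.03  -0.47  73.78] [-0.34  0.39 -1.64] [0.02 0.09 0.02] 23.5
pre 8.59 [ 4.4495e+02 -1.7000e-01  7.3770e+01] [ 1.32 -1.01 -2.32] [0.01 0.09 0.02] 23.0
True
set 9.18 [ 4.4525e+02 -1.1000e-01  5.8660e+01] [-1.71  0.41  6.21] [-0.12  0.13 -0.06] 23.3
open 9.69 [ 4.4476e+02 -7.0000e-02  5.8330e+01] [0.   0.01 0.05] [-0.   -0.01 -0.  ] 39.8
```

View pics/p3.png

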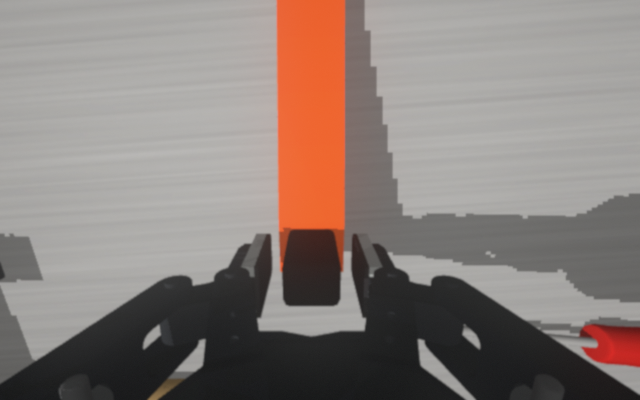

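View pics/s3.png

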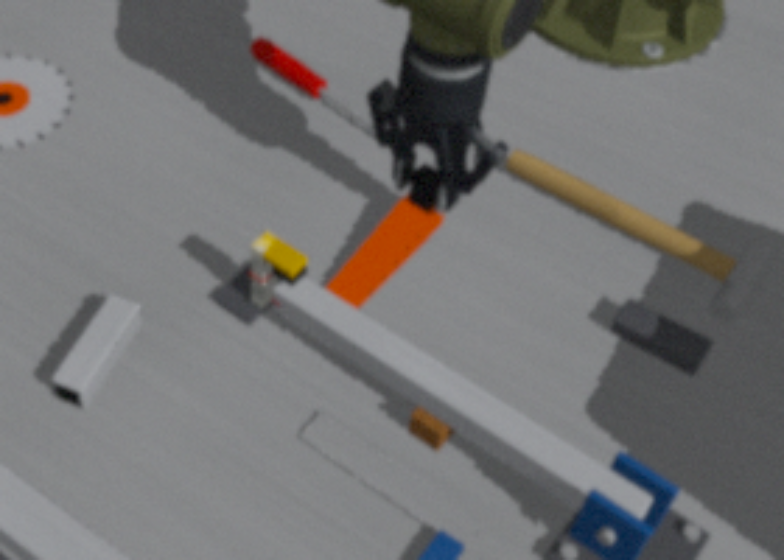

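```bash
python3 - <<'E'
from h import *
st('a')
bot.move_gripper(15,grip_force=30); bot.dwell(.2); s=st('grip')
p=s['ee_pos']; x,y=jw(-170)
for i in range(3):
    fz=bot.read_state()['ft_force'][2]
    if abs(fz)<1.5: break
    p=bot.read_state()['ee_pos']; bot.servo_line([x,y,58.66+0.3*(i+1)*np.sign(fz)],speed=20); bot.dwell(.15); st('z')
E
```

```text
a 9.79 [ 4.4474e+02 -6.0000e-02  5.8350e+01] [ 0.   -0.16  0.46] [ 0.03  0.01 -0.03] 40.3
grip 10.27 [ 4.4482e+02 -3.0000e-02  5.8450e+01] [-0.51  0.6   1.78] [ 0.08  0.09 -0.03] 23.4
z 10.67 [ 4.4516e+02 -1.6000e-01  5.8780e+01] [-0.51 -0.72 -1.83] [-0.01  0.11  0.03] 23.9
z 11.07 [ 4.4531e+02 -1.4000e-01  5.8440e+01] [-4.41  0.46  6.96] [ 0.01  0.67 -0.01] 23.7
z 11.47 [ 4.4525e+02 -1.3000e-01  5.9430e+01] [ 0.41 -0.55 -1.91] [0.01 0.12 0.01] 23.6
```

```bash
cat >> h.py <<'E'
def samp(n=6,dt=0.02):
    F=[];Z=[];T=[]
    for _ in range(n):
        s=bot.read_state();F.append(s['ft_force']);Z.append(s['ee_pos']);T.append(s['moment']);bot.dwell(dt)
    F=np.mean(F,0);Z=np.mean(Z,0);T=np.mean(T,0);t=np.radians(YJ);ex=np.array([np.cos(t),np.sin(t)])
    ey=np.array([-ex[1],ex[0]])
    return (Z[:2]-JO)@ex, (Z[:2]-JO)@ey, Z[2], -(F[:2]@ex), F[:2]@ey, F[2], T
def step(xj,zc,speed=25,until=None):
    x,y=jw(xj); f0=samp(1,0)
    h=bot.servo_line([x,y,zc],speed=speed,until_force=until)
    a=samp(1,0); b=samp(5)
    print(f"cmd {xj:.1f} x {b[0]:.2f} y {b[1]:.2f} z {b[2]:.2f} | push {a[3]:.2f}/{b[3]:.2f} lat {b[4]:.2f} fz {a[5]:.2f}/{b[5]:.2f} my {b[6][1]:.2f} comp {b[3]-.35*b[5]:.2f} {h}")
    return b
E
python3 - <<'E'
from h import *
for xj in (-160,-150,-145,-140,-136,-132,-128,-124): b=step(xj,58.85,until=12)
st()
E
```

```text
cmd -160.0 x -160.08 y 0.00 z 58.76 | push 0.49/-0.08 lat -0.03 fz -2.31/-2.46 my 0.12 comp 0.78 False
cmd -150.0 x -150.08 y -0.00 z 58.76 | push 0.36/-0.04 lat 0.07 fz -2.99/-2.43 my 0.13 comp 0.81 False
cmd -145.0 x -144.97 y -0.01 z 58.81 | push 0.29/-0.01 lat 0.22 fz -2.86/-2.38 my 0.11 comp 0.82 False
cmd -140.0 x -139.98 y 0.00 z 58.80 | push -0.03/-0.20 lat -0.17 fz -3.54/-2.68 my 0.09 comp 0.74 False
cmd -136.0 x -135.95 y 0.01 z 58.82 | push -0.53/0.15 lat -0.05 fz -2.59/-2.49 my 0.11 comp 1.02 False
cmd -132.0 x -131.95 y 0.00 z 58.82 | push -0.01/-0.29 lat 0.44 fz -2.95/-2.37 my 0.12 comp 0.55 False
cmd -128.0 x -127.95 y -0.00 z 58.82 | push -0.11/-0.00 lat -0.44 fz -2.46/-2.59 my 0.10 comp 0.90 False
cmd -124.0 x -123.95 y -0.01 z 58.81 | push 0.43/0.20 lat -0.04 fz -2.32/-2.31 my 0.12 comp 1.01 False
 15.17 [491.16  -3.36  58.8 ] [ 0.26 -0.59 -3.31] [-0.04  0.12 -0.01] 23.6
```

```bash
python3 - <<'E'
from h import *
z=58.65
for xj in (-122,-119,-116,-113,-110):
    b=step(xj,z,until=12)
    if b[5]<-1: z-=0.12
    elif b[5]>2.5: z+=0.08
print(z);st()
E
```

```text
cmd -122.0 x -121.94 y 0.00 z 58.65 | push 0.16/-0.23 lat -0.41 fz -1.91/-2.24 my 0.08 comp 0.56 False
cmd -119.0 x -118.89 y 0.01 z 58.53 | push -0.57/-0.27 lat -0.35 fz -2.45/-1.92 my 0.01 comp 0.40 False
cmd -116.0 x -115.77 y -0.02 z 58.47 | push -1.73/-1.04 lat 0.03 fz 0.12/-0.78 my -0.06 comp -0.76 False
cmd -113.0 x -112.74 y -0.01 z 58.47 | push -0.52/-0.84 lat 0.18 fz 0.16/-0.43 my -0.12 comp -0.69 False
cmd -110.0 x -109.79 y -0.00 z 58.46 | push -1.67/-1.03 lat -0.06 fz 0.06/-0.13 my -0.18 comp -0.98 False
58.410000000000004
 16.9 [505.32  -4.34  58.46] [0.77 0.68 0.65] [-0.06 -0.21 -0.04] 23.6
```

```bash
python3 - <<'E'
from h import *
z=58.41
for xj in (-106,-102,-98,-94):
    b=step(xj,z,until=12,speed=10)
print(z);st()
c=cam('scene');cv2.imwrite('pics/s4.png',cv2.resize(c['image'][160:280,280:420],(700,600),interpolation=cv2.INTER_CUBIC))
E
```

```text
cmd -106.0 x -106.64 y 0.02 z 58.46 | push 1.08/0.38 lat -0.00 fz 5.16/4.81 my -0.03 comp -1.30 True
cmd -102.0 x -106.55 y 0.02 z 58.46 | push 1.85/1.29 lat -0.11 fz 5.28/5.05 my -0.05 comp -0.47 True
cmd -98.0 x -106.51 y 0.03 z 58.45 | push 1.40/1.46 lat -0.32 fz 5.20/5.05 my -0.09 comp -0.31 True
cmd -94.0 x -106.45 y 0.03 z 58.44 | push 1.95/1.48 lat 0.25 fz 4.45/4.91 my -0.10 comp -0.24 True
58.41
 18.57 [508.69  -4.55  58.43] [-1.61  0.05  4.24] [ 0.01 -0.12 -0.02] 23.4
```

View pics/s4.png

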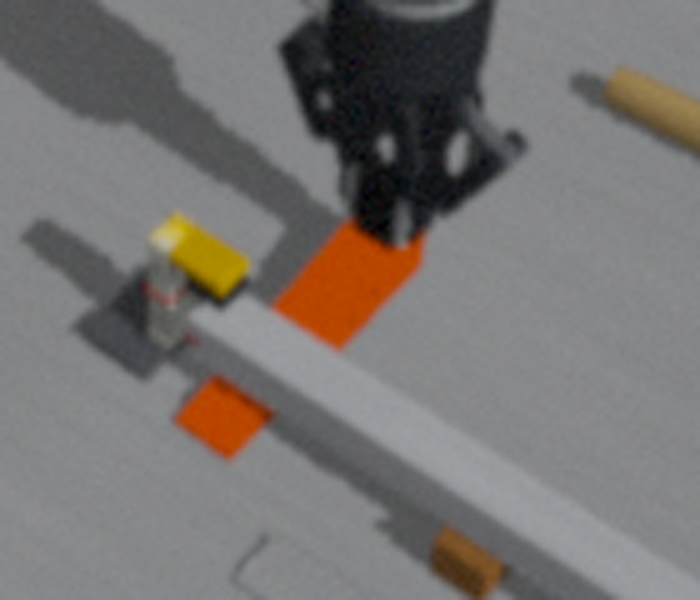

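```bash
python3 - <<'E'
from h import *
z=58.45
for xj in (-104,-100,-96,-92):
    b=step(xj,z,speed=15)
    if b[5]>5: z+=0.1
    if b[5]<0: z-=.1
print(z);st()
E
```

```text
cmd -104.0 x -104.57 y 0.05 z 58.42 | push 6.72/6.93 lat -0.25 fz 8.89/8.42 my 0.80 comp 3.98 False
cmd -100.0 x -100.62 y 0.04 z 58.42 | push 6.39/6.58 lat 0.11 fz 8.48/7.74 my 0.76 comp 3.87 False
cmd -96.0 x -96.63 y 0.04 z 58.42 | push 6.18/5.50 lat 0.09 fz 6.64/5.85 my 0.67 comp 3.46 False
cmd -92.0 x -92.63 y 0.04 z 58.43 | push 4.64/5.29 lat 0.16 fz 4.96/4.71 my 0.54 comp 3.64 False
58.75000000000001
 20.52 [522.5   -5.52  58.43] [-4.84 -0.41  5.12] [0.06 0.56 0.01] 23.5
```

```bash
python3 - <<'E'
from h import *
z=58.8
for xj in (-88,-84,-80,-76,-72,-69):
    b=step(xj,z,speed=15)
    if b[5]>3: z+=0.1
    if b[5]<0: z-=.1
print(z);st()
E
```

```text
cmd -88.0 x -88.62 y 0.04 z 58.44 | push 4.23/4.80 lat -0.01 fz 3.90/4.17 my 0.52 comp 3.34 False
cmd -84.0 x -84.57 y 0.04 z 58.45 | push 5.15/5.04 lat -0.10 fz 1.30/0.78 my 0.52 comp 4.76 False
cmd -80.0 x -80.29 y 0.00 z 58.55 | push 3.48/3.26 lat 0.17 fz -0.92/-1.13 my 0.35 comp 3.65 False
cmd -76.0 x -75.98 y -0.01 z 58.70 | push 1.45/1.77 lat 0.24 fz -2.93/-3.28 my 0.23 comp 2.92 False
cmd -72.0 x -71.89 y 0.01 z 58.68 | push 1.92/1.18 lat 0.07 fz -3.31/-3.53 my 0.22 comp 2.41 False
cmd -69.0 x -68.92 y 0.00 z 58.61 | push 2.36/1.77 lat -0.02 fz -3.52/-3.02 my 0.28 comp 2.82 False
58.49999999999999
 23.46 [546.16  -7.2   58.63] [-1.71  0.85 -3.32] [ 0.03  0.24 -0.01] 23.6
```

```bash
python3 - <<'E'
from h import *
bot.move_gripper(45); bot.dwell(.1); b=samp(3); print(b[:6]); xg=b[0]
x,y=jw(xg); bot.servo_line([x,y,130],speed=180)
bot.move_gripper(0)
x,y=jw(xg-50); bot.servo_line([x,y,120],speed=180)
bot.servo_line([x,y,36],speed=120); bot.dwell(.2); print(samp(5)); st()
c=cam('side');cv2.imwrite('pics/b5.png',cv2.resize(c['image'][150:290,230:430],(800,560),interpolation=cv2.INTER_CUBIC))
c=cam('scene');cv2.imwrite('pics/s5.png',cv2.resize(c['image'][160:280,280:420],(700,600),interpolation=cv2.INTER_CUBIC))
E
```

```text
(np.float64(-68.87151870835893), np.float64(-0.006293022548982416), np.float64(58.72871255098395), np.float64(0.23728867190689967), np.float64(0.004702979368560825), np.float64(-0.16586335771657698))
(np.float64(-118.57318366549117), np.float64(-0.0020535231134185547), np.float64(36.57255090964679), np.float64(0.03868745780482041), np.float64(0.00043917353532232407), np.float64(-0.10696645132185485), array([-0.01940842,  0.00400658,  0.00912525]))
 26.57 [496.54  -3.71  36.46] [ 0.06 -0.7   0.29] [-0.01 -0.03 -0.01] 0.1
```

View pics/b5.png

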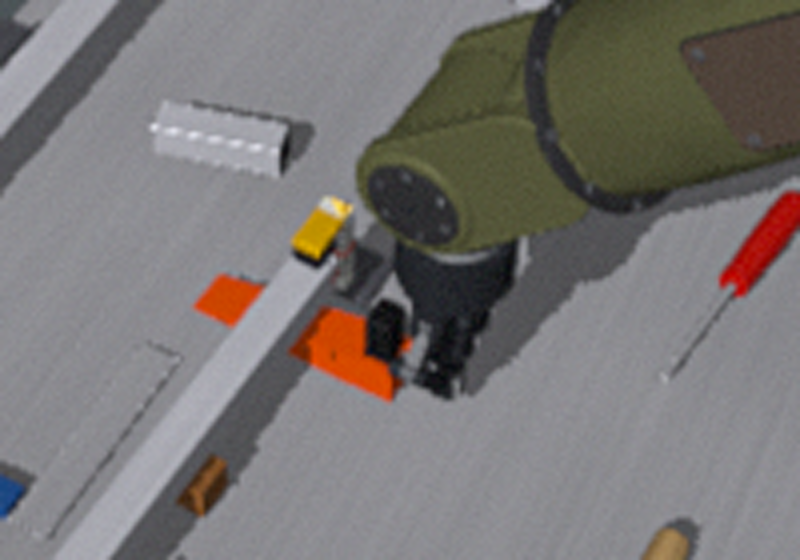

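View pics/s5.png

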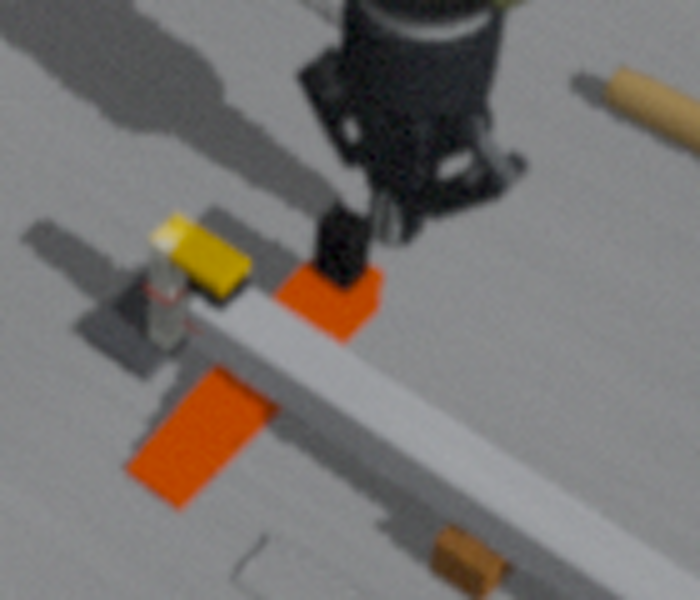

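The wedge is flat and centred under the shoe, and the closed fingers stand behind its back face. I'll now push from behind so the force reading isn't affected by vertical coupling through the grip.

```bash
python3 - <<'E'
from h import *
z=36
b=step(-99,z,speed=60)
for xj in (-96,-94,-92,-90,-88,-86):
    b=step(xj,z,speed=12)
    if b[3]>8: break
st()
E
```

```text
cmd -99.0 x -99.21 y 0.00 z 35.79 | push -0.22/0.42 lat -0.03 fz 0.50/-0.02 my -0.01 comp 0.43 False
cmd -96.0 x -96.06 y 0.01 z 35.98 | push 1.07/0.89 lat -0.21 fz -0.25/-0.05 my 0.21 comp 0.91 False
cmd -94.0 x -94.55 y 0.03 z 35.86 | push 5.12/5.12 lat 0.11 fz 3.50/3.35 my 0.85 comp 3.94 False
cmd -92.0 x -92.58 y 0.02 z 35.81 | push 5.84/5.86 lat -0.15 fz 1.49/2.44 my 0.84 comp 5.00 False
cmd -90.0 x -90.58 y 0.02 z 35.79 | push 5.65/5.35 lat -0.11 fz 2.11/1.72 my 0.81 comp 4.75 False
cmd -88.0 x -88.59 y 0.02 z 35.76 | push 5.76/5.51 lat -0.17 fz 0.67/1.72 my 0.80 comp 4.91 False
cmd -86.0 x -86.69 y 0.03 z 35.74 | push 6.24/5.78 lat 0.05 fz 1.79/2.27 my 0.88 comp 4.98 False
 29.72 [528.42  -5.93  35.73] [-6.19  0.26  2.53] [ 0.03  0.87 -0.01] 0.4
```

```bash
python3 - <<'E'
from h import *
z=36; xj=-86
c=cam('scene');cv2.imwrite('pics/s6.png',cv2.resize(c['image'][190:260,290:360],(600,600),interpolation=cv2.INTER_CUBIC))
while xj<-74:
    xj+=0.7
    b=step(xj,z,speed=8)
    if b[3]>8.5: break
st()
E
```

```text
cmd -85.3 x -86.48 y 0.03 z 35.70 | push 10.27/9.89 lat -0.30 fz 6.20/5.47 my 1.56 comp 7.98 False
 30.1 [528.64  -5.93  35.71] [-10.68   1.03   4.57] [0.03 1.56 0.06] -0.1
```

View pics/s6.png

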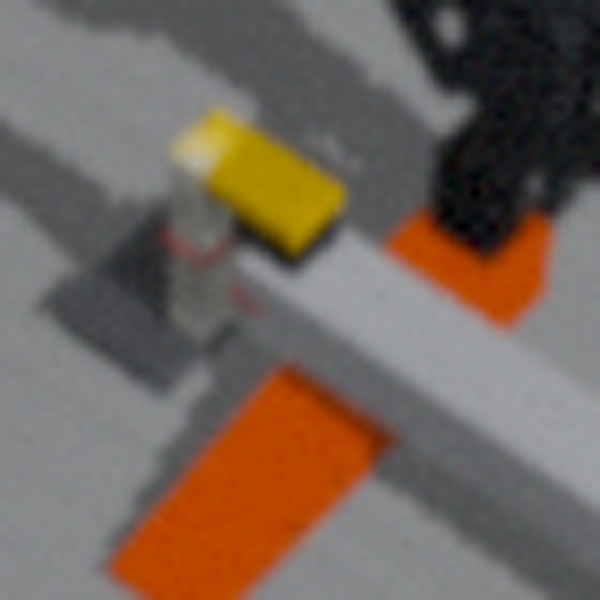

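```bash
python3 - <<'E'
from h import *
c=cam('scene');P=cloud(c)
s=(P[...,2]>45)&(P[...,2]<75)&(P[...,1]>10)&(P[...,1]<225)&(abs(P[...,0]-(615.6+.07*P[...,1]))<11)
A=P[s]; k=np.polyfit(A[:,1],A[:,2],1); r=A[:,2]-np.polyval(k,A[:,1]); A=A[abs(r)<2]
print(len(A),np.polyfit(A[:,1],A[:,2],1),r.std())
print(samp(5)[:6])
E
```

```text
711 [-2.74135509e-03  6.41011648e+01] 1.269173584199089
(np.float64(-86.4646251668791), np.float64(0.032952858813110004), np.float64(35.71706258489932), np.float64(10.201970335312772), np.float64(-0.05458837658886683), np.float64(5.013263247696676))
```

```bash
python3 - <<'E'
from h import *
z=36; xj=-85.3
for i in range(8):
    xj+=0.2
    b=step(xj,z,speed=4)
    if b[3]-.35*b[5]>11.6 or b[3]>14.5: break
st()
E
```

```text
cmd -85.1 x -86.47 y 0.03 z 35.69 | push 11.38/11.91 lat -0.05 fz 6.55/6.67 my 1.84 comp 9.58 False
cmd -84.9 x -86.43 y 0.03 z 35.70 | push 13.72/13.30 lat -0.95 fz 7.53/8.04 my 2.12 comp 10.49 False
cmd -84.7 x -86.36 y 0.04 z 35.69 | push 15.62/14.75 lat -0.46 fz 9.21/9.44 my 2.29 comp 11.45 False
 31.23 [528.75  -5.93  35.7 ] [-14.46   1.1    8.97] [ 0.12  2.33 -0.02] -0.1
```

```bash
python3 - <<'E'
from h import *
xj=-84.7
for z in (36.3,36.6):
    b=step(xj,z,speed=4)
    if b[5]<4: break
for i in range(6):
    if b[3]-.35*b[5]>12.3 or b[3]>15.5: break
    xj+=0.15
    b=step(xj,z,speed=4)
st()
E
```

```text
cmd -84.7 x -86.38 y 0.03 z 35.72 | push 12.92/12.87 lat -0.18 fz 4.16/5.02 my 1.99 comp 11.12 False
cmd -84.7 x -86.40 y 0.04 z 35.76 | push 11.39/10.93 lat -0.10 fz 1.49/0.99 my 1.68 comp 10.58 False
cmd -84.5 x -86.36 y 0.03 z 35.77 | push 12.17/11.70 lat -0.25 fz 1.83/1.65 my 1.85 comp 11.13 False
cmd -84.4 x -86.32 y 0.03 z 35.76 | push 13.32/12.73 lat -0.41 fz 2.85/2.69 my 2.01 comp 11.79 False
cmd -84.2 x -86.27 y 0.03 z 35.75 | push 13.52/13.63 lat -0.20 fz 3.04/3.37 my 2.16 comp 12.45 False
 32.9 [528.84  -5.93  35.76] [-13.74   1.17   3.32] [0.15 2.18 0.02] 0.1
```

Push is now 13.6 N against about 5.5 N while lifting, a ratio of about 2.5. I'll back off and check.

```bash
python3 - <<'E'
from h import *
x,y=jw(-125); bot.servo_line([x,y,36.6],speed=80)
bot.servo_line([x,y,160],speed=180)
x,y=jw(-200); bot.servo_line([x,y,200],speed=180); st()
bot.dwell(.3)
c=cam('scene');P=cloud(c)
s=(P[...,2]>45)&(P[...,2]<75)&(P[...,1]>10)&(P[...,1]<225)&(abs(P[...,0]-(615.6+.07*P[...,1]))<11)
A=P[s]; k=np.polyfit(A[:,1],A[:,2],1); r=A[:,2]-np.polyval(k,A[:,1]); A=A[abs(r)<2]
print(np.polyfit(A[:,1],A[:,2],1))
cv2.imwrite('pics/s7.png',cv2.resize(c['image'][120:320,220:500],(784,560),interpolation=cv2.INTER_CUBIC))
E
```

```text
35.02 [415.75   1.88 199.48] [-0.3   0.02  0.56] [-0.05 -0.02  0.  ] 0.0
[-3.61348807e-03  6.42656582e+01]
```

View pics/s7.png

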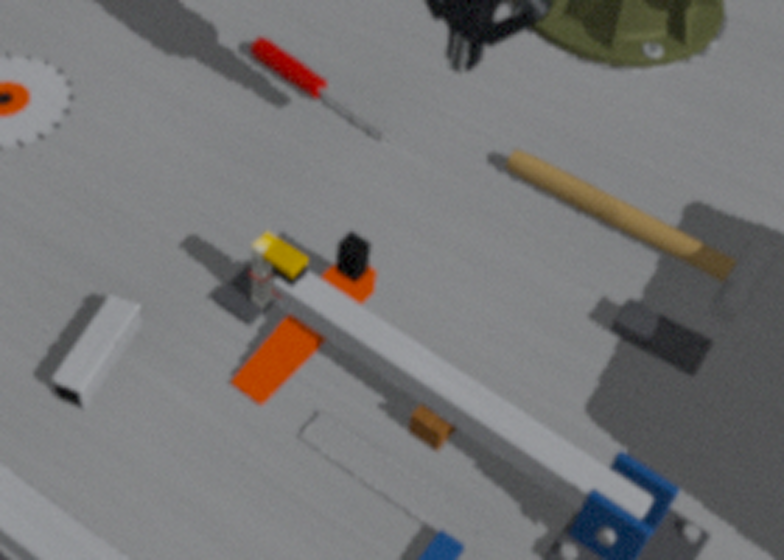

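The wedge is in place under the shoe (orange at (275,358) and (350,282)). The tube is level to slightly past level, nothing else has moved, and the robot is clear.

```bash
python3 -c "
from h import *
print(bot.finish_job()); st()"
```

```text
the job is handed in; nothing more can be done
None
the job is handed in; nothing more can be done
```

The wedge is in place under the shoe with the tube held snug against the rubber stop, and I handed the job in at about 35 s.

- **Method:** I gripped the wedge, carried it to the jig and slid it under the shoe. I then let go and pushed it home from behind with the closed fingers, because lifting and pressing through the grip upset the force readings.
- **Tightness:** The lifting push was steady at about 5.5 N and rose to about 13.6 N once the tube was on the stop, about 2.5 times as hard. I estimate about 12 N of tube load on the wedge. That figure assumes friction of 0.35 and was not measured directly.
- **Vertical load:** While tightening, the fingers also pressed down on the wedge by up to 9 N. I eased that before the last steps, and the peak push was about 15 N.
- **Last checks:** With the arm withdrawn, depth readings along the tube put its free end roughly 1 mm above level, which fits it resting on the stop just past the mark. I did not compare the pointer with the mark itself. In the last scene picture, the objects in view looked unmoved.
- **False contacts:** The stop-on-force setting tripped four times just as the wedge first met the shoe, so I did the rest in small steps without it.

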